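# Press a long lens into the test cradle's V-blocks

### The job

Draw the sighting pin up out of its bore in the lens test cradle, park it hanging by its head in the notch of the bracket on the cradle's side, and let go of it. Then lay the long lens gently in the pair of V-blocks, wide front end facing the light source, ribbed band in the middle of the gap. Finish holding it there, pressed onto both flanks of the V with a steady push of about 15 N, never rammed, and leave the other things on the desk alone.

Things in the scene. Friction and masses are not known exactly. Their poses are not given: they have to be found in the camera images.
- cradle: lens test cradle of bare aluminium and steel, fixed, left or right on the desk, turned up to 0.35 rad. Origin on the desk under the middle of the V-blocks; z up, x along the lens axis away from the robot, y left. Base plate 12 mm thick, x = -175 to +80, y = -46 to +46 mm. In mid-gap a 28 x 28 mm bush block, top 36 mm above the desk, holds the pin
- vface_left: +y flanks and cheeks of the two rigid steel V-blocks: left contact line. Origin and axes as the cradle's. The V-blocks lie at x = -56 to -30 and +30 to +56 mm (60 mm gap), y = -37 to +37 mm, top 58 mm above the desk; 90 degree V, 52 mm wide at the top, flanks meeting on y = 0 at 32 mm above the desk
- vface_right: -y flanks and cheeks of the same two V-blocks, mirror image: right contact line of the lens. Origin and axes as the cradle's
- source (a point): middle of the light source's front glass, at the cradle's x = -107 mm, y = 0, 60 mm above the desk. The source is a black cylinder, 34 mm diameter (37 over its ribs), from x = -157 to -107 mm, on a post; it shines along +x at the lens
- bore (a point): mouth of the pin's vertical bore on top of the bush block, 36 mm above the desk at the cradle's x = 0, y = 0; z up. Bore 9.2 mm wide, 24 mm deep
- notch (a point): parking point on the axis of the parked pin, at the bracket's upper face, 46 mm above the desk, at the cradle's x = +62, y = -76 mm; axes as the cradle's. Shelf 6 mm thick, x = +40 to +84, y = -91 to -46 mm. Notch 11 mm wide in x, closed 5 mm from this point to +y, open to -y (mouth flared to 23 mm) and upwards; only the desk below
- seat (a point): point on the axis of a seated 40 mm barrel, at the cradle's x = 0, y = 0, 60 mm above the desk; axes as the cradle's. The lens's band belongs here
- pin: loose upright steel sighting pin, 45 to 70 g: knurled head 20 mm diameter, 30 mm tall, shank 8 mm diameter, 22 mm long. Origin on its axis at the underside of the head, z up. At first the shank is in the bore, the head on the bush block (36 to 66 mm above the desk) in the lens's way; it draws up freely. Parked, the head's underside is on the bracket, the shank in the notch
- pin_tip (a point): chamfered foot of the pin's shank, 22 mm below pin along the pin
- rest: lens rest, fixed, turned up to 0.35 rad: grey board 190 x 84 mm, 4 mm thick, with two dark notched saddles 22 mm thick at x = -45 and +45 mm, 20 mm tall, 54 mm wide. Origin on the desk under its middle, z up, x along the lens. A lens lying in it has its axis 30 mm above the desk
- lens: the long lens, black, 0.24 to 0.36 kg, 162 mm long, loose in the rest. Origin on its axis, mid-band; x along the axis to the rear, y and z turn as it rolls. 40 mm diameter barrel x = -68 to +68; ribbed band 44 mm (45 over ribs), -14 to +14; wide front rim 48 mm, -82 to -68; rear mount 30 mm, +68 to +80. At first its front points to the robot's side, within 0.35 rad of -x
- lens_front (a point): middle of the front glass of the long lens, on its axis, 82 mm from the middle of the band
- short_lens: bystander: short lens standing upright, 62 mm diameter, 54 mm tall; origin under its centre. To be left alone
- lens_cap: bystander: round black lens cap, 54 mm diameter, 10 mm thick, lying flat; origin under its centre. To be left alone
- adapter: bystander: black power adapter brick, 70 x 150 x 32 mm; origin under its centre. To be left alone
There are look-alikes about, which are no part of the job. What is meant by the lens is not orange, and is the smaller of those in its own colour.

How it is judged (in metres and radians):
On the way, in this order (a step that is already met when the one before it is completed fails the run):
1. the pin is drawn out of its bore: its foot is clear above the bush block (z of pin_tip in the frame of bore above 0.002 m), for 0.1 s.
2. the pin hangs in the notch by its head, let go (horizontal distance between pin and notch below 0.007 m and z of pin in the frame of notch between -0.003 and 0.003 m and angle between pin's own z axis and vertical below 0.12 rad and linear speed of pin below 0.02 m/s and contact force between pin and the arm below 0.1 N and contact force between pin and the fingers below 0.1 N), for 0.3 s.
At the end, for the whole second after the job is handed in: Fingers still on the lens (over 2 N), lens at rest pressing over 3 N on each V flank, axis within 2 mm and 0.03 rad of the seat, band within 10 mm of mid-gap, front to the light source; pin hanging untouched in the notch within 7 mm, head within 3 mm of the bracket, tilt under 0.12 rad (horizontal distance between pin and notch below 0.007 m and z of pin in the frame of notch between -0.003 and 0.003 m and angle between pin's own z axis and vertical below 0.12 rad and contact force between pin and the fingers below 0.1 N and x of lens in the frame of seat between -0.01 and 0.01 m and y of lens in the frame of seat between -0.002 and 0.002 m and z of lens in the frame of seat between -0.002 and 0.002 m and angle between the x axis of lens and the x axis of cradle, either way round below 0.03 rad and x of lens_front in the frame of seat below -0.05 m and contact force between lens and vface_left above 3 N and contact force between lens and vface_right above 3 N and contact force between lens and the fingers above 2 N and linear speed of lens below 0.01 m/s); the arm keeps its last pose, push and grip.
It fails at once if the lens is rammed: more than 60 N on one flank of the V (contact force between lens and vface_left above 60 N or contact force between lens and vface_right above 60 N).
It fails at once if a bystander is moved by more than 20 mm (distance of any of short_lens, lens_cap, adapter from where it was at the start of the episode above 0.02 m).
It also fails if it takes over 67 s, if anything falls off the work surface, if the arm or the gripper's body presses on something with over 40 N, if the wrist force passes 120 N, or if a joint passes its speed limit or range.

### The arm

A 6-joint arm with a two-finger parallel gripper is mounted at the origin on the work surface. World frame = base frame: x ahead of the robot, y to its left, z up, the work surface at z = 0. Lengths are in mm, angles in degrees, forces in N, time in s.
With the tool pointing down it reaches from about 300 to 850 mm from the base axis. Payload 4.2 kg.
Tool frame: the origin (TCP) lies midway between the tips of the shut fingers; the grasp point (between the pads) lies 19 mm behind it; y points along the fingers, z is the direction in which the jaws open and shut, and the axes are right-handed (so a half turn about y gives the same grasp; the last joint's range is limited). The gripper opens to 91 mm and grips with 3 to 60 N. Pads are 32 mm wide; open, the fingers measure 118 mm over their backs; the gripper's body (76 mm by 178 mm) begins 60 mm behind the grasp point.
Start: joints at [-71.562, 18.312, 89.639, -0, 72.044, -1.146], TCP at [192.734, -541.753, 213.976] pointing down, gripper open.
Joint ranges: [-177.97, 177.97], [-48.28, 115.42], [12.27, 149.76], [-77.06, 257.06], [2.81, 150.46], [-146.56, 146.56]. Speed limits (degrees/s): [147.25, 147.25, 180, 180, 180, 180].

### API

Orientations are given as [roll, pitch, yaw] about the fixed x, y, z axes, in that order (R = Rz(yaw) Ry(pitch) Rx(roll)).
In Python, from workcell import env gives the robot as it stands.
- The arm moves only by the shell command python3 -m handwheel 'ROWS' [FORCE]. ROWS is JSON, a list of rows, each a list of 3 entries, a list of its own where there are three numbers: the opening, from 0 (shut) to 1 (fully open), then the shift along the tool's x, y, z in mm, then the turn, a rotation vector about the tool's x, y, z in degrees. A call has exactly 10 rows; each row shifts and turns the commanded pose from where the row before left it, along the tool's axes as they then stand; what a row does not reach is not made up. A row lasts 1/12 s, in which the tool goes at most 41.7 mm and 7.16 degrees, less where a joint would pass 70% of its speed; a pose out of reach is approached as far as the arm can. A call is refused whole if a number of a shift passes 41.7 or a number of a turn 7.16, either way. A call with a gripper value outside its range is refused whole. The fingers move at their own pace and stop on an object; FORCE is the grip in N (left out, the last holds). Time passes only in rows, so rows that do not move let the fingers close, or fill a call up. It gives the time, the measured TCP pose, the force and the opening at its end, in the units of the state.
- env.state(): the state, without advancing time (a new reading comes with each control period).
- env.grab_frame(name): name is "side" or "top"; returns the picture (420x560x3 uint8, red, green, blue); there is no depth.
- env.camera_info(name): a dict with "fx", "fy", "cx", "cy" (pixels), "camera_from_world" (4x4, takes a point from world to camera coordinates). Camera axes: x right, y down, z forward; pixel columns grow to the right and rows downward; lengths in mm; the calibration is good to about 2 mm. A picture is of the moment at which its call begins. camera_info takes no time and is no camera call.
- env.job_done(): hands the job in, once; it reports no verdict.
Trained networks look in the newest picture that a camera, given by its name, has taken for a name from the list of things; names that differ only in an ending like _2 or _b are one class to them, and where a whole thing is asked for, a point or a joint stands for the part that bears it (a point fixed in the world has none). Each returns a list of dicts, best first, with "p" (0 to 1); they miss things now and then, are a little off and sometimes report something else, mostly with a low value. They report only what shows in the picture. A call takes as long as a camera call. They do not tell look-alikes from the thing itself.
- env.masks_of(camera, label): "region" (420x560 bool, what is visible of it) and "location" ([column, row] in pixels, amid what is visible of it).
The state is a dict: "time_s": time; "qpos": joint angles; "qvel": joint speeds; "effort": joint torques, N m; "ee_pos": TCP position; "ee_rot": TCP orientation; "force": force on the tool from outside, world axes, zero at the start; "torque": the same for the moment, N m; "gripper_width": finger opening in mm.
Only numpy, scipy, OpenCV 4.12 (cv2) and the standard library are available. Lean on these libraries where they do the work, as an engineer would, in place of code of your own. Each camera call takes 0.05 s, during which the arm holds its last target.

## Working session

There is one attempt and no reset: what is moved stays moved. The work goes in short steps, Python scripts to look and compute and a shell command to move; the robot and the scene stay as the last step left them, time stands still between calls to the robot, and variables do not carry over. Pictures are saved under pics/ and viewed, and the job is handed in when it is done.

```bash
mkdir -p pics; ls
python3 - <<'E'
from workcell import env
import cv2,json
print(env.state())
for n in ("side","top"):
    f=env.grab_frame(n); cv2.imwrite(f"pics/{n}0.png",f[:,:,::-1]); print(n,env.camera_info(n))
E
```

```text
pics
{'time_s': 0.0, 'qpos': array([-7.15614200e+01,  1.83522005e+01,  8.97076146e+01,  1.57791911e-03,
        7.20433876e+01, -1.14535643e+00]), 'qvel': array([ 0.00494084,  0.00215422,  0.01695013,  0.02236719, -0.10933268,
        0.01591452]), 'effort': array([-3.63296458e-04, -4.12456834e+01, -2.31970829e+01,  7.26626138e-02,
        4.57607908e-02, -1.47348264e-04]), 'ee_pos': array([ 192.58473099, -541.24508145,  213.10648597]), 'ee_rot': array([-9.01031522e+01,  3.56279103e-03, -1.60416555e+02]), 'force': array([-0.52552587,  0.21597979,  0.21724078]), 'torque': array([-0.01912787,  0.03362924, -0.03414728]), 'gripper_width': 91.07114871472014}
side {'fx': 525.7946502406046, 'fy': 525.7946502406046, 'cx': 291.9187693747859, 'cy': 213.60923883010696, 'camera_from_world': array([[-8.89419641e-01, -4.57082399e-01, -2.89540786e-03,
         4.79316986e+02],
       [-2.15258155e-01,  4.24434066e-01, -8.79499659e-01,
         2.09080833e+02],
       [ 4.03232724e-01, -7.81621010e-01, -4.75890709e-01,
         1.02321657e+03],
       [ 0.00000000e+00,  0.00000000e+00,  0.00000000e+00,
         1.00000000e+00]])}
top {'fx': 478.2352753938454, 'fy': 478.2352753938454, 'cx': 282.76013386535493, 'cy': 216.27338939433128, 'camera_from_world': array([[ 7.36490252e-03, -9.99950677e-01, -6.66339983e-03,
        -4.39247646e+01],
       [-9.94496918e-01, -6.62800157e-03, -1.04555965e-01,
         5.42045637e+02],
       [ 1.04506643e-01,  7.39677509e-03, -9.94496681e-01,
         1.01145232e+03],
       [ 0.00000000e+00,  0.00000000e+00,  0.00000000e+00,
         1.00000000e+00]])}
```

View pics/side0.png

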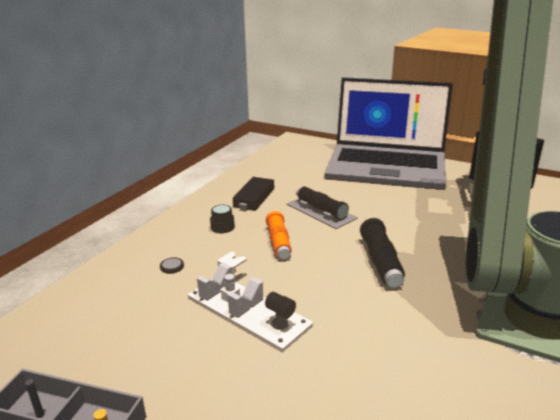

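View pics/top0.png

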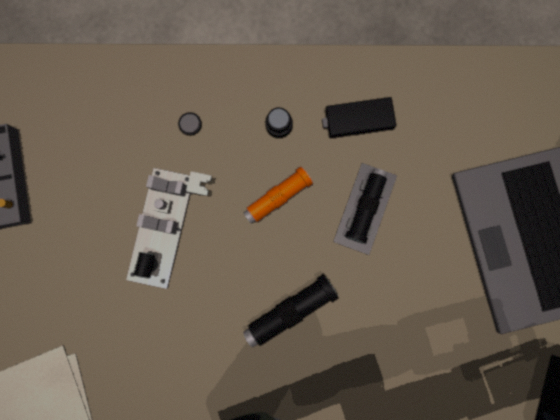

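The black candidates are the lens in the grey rest (top 366,205) and a larger one loose on the desk (top 290,312). There is also an orange one (278,196). The one in the rest is the smaller black one and lies in the rest, so it fits. I'll confirm it in an enlarged crop and get the masks.

Run:
```python
from workcell import env
import cv2,numpy as np,pickle
out={}
for n in ("top","side"):
    env.grab_frame(n)
    for l in ("lens","pin","cradle","rest","vface_left"):
        r=env.masks_of(n,l); out[n,l]=r
        for d in r:
            ys,xs=np.nonzero(d["region"])
            print(n,l,round(d["p"],2),np.round(d["location"]),d["region"].sum(),(xs.min(),xs.max(),ys.min(),ys.max()) if len(xs) else 0)
pickle.dump(out,open("m.pkl","wb"))
im=cv2.imread("pics/top0.png")
a=cv2.resize(im[150:300,115:225],None,fx=4,fy=4,interpolation=cv2.INTER_CUBIC)
b=cv2.resize(im[155:260,320:410],None,fx=4,fy=4,interpolation=cv2.INTER_CUBIC)
c=np.zeros((600,800,3),np.uint8);c[:a.shape[0],:a.shape[1]]=a;c[:b.shape[0],440:440+b.shape[1]]=b
cv2.imwrite("pics/cropT.png",c)
im=cv2.imread("pics/side0.png")
a=cv2.resize(im[245:350,180:320],None,fx=4,fy=4,interpolation=cv2.INTER_CUBIC)
b=cv2.resize(im[180:230,280:360],None,fx=3,fy=3,interpolation=cv2.INTER_CUBIC)
c=np.zeros((600,800,3),np.uint8);c[:a.shape[0],:a.shape[1]]=a;c[430:430+b.shape[0],:b.shape[1]]=b
cv2.imwrite("pics/cropS.png",c)
```

```text
top lens 0.88 [366. 206.] 1445 (np.int64(346), np.int64(386), np.int64(169), np.int64(243))
top lens 0.78 [288. 312.] 2509 (np.int64(243), np.int64(338), np.int64(275), np.int64(345))
top lens 0.77 [283. 197.] 1315 (np.int64(244), np.int64(310), np.int64(168), np.int64(222))
top pin 0.72 [282. 125.] 666 (np.int64(265), np.int64(292), np.int64(107), np.int64(137))
top pin 0.4 [158. 202.] 70 (np.int64(155), np.int64(164), np.int64(200), np.int64(208))
top cradle 0.9 [159. 223.] 5293 (np.int64(126), np.int64(210), np.int64(168), np.int64(288))
top rest 0.82 [355. 208.] 1796 (np.int64(334), np.int64(395), np.int64(164), np.int64(254))
top rest 0.44 [160. 226.] 5134 (np.int64(127), np.int64(210), np.int64(169), np.int64(288))
top vface_left 0.71 [151. 188.] 403 (np.int64(138), np.int64(166), np.int64(176), np.int64(228))
side lens 0.97 [276. 235.] 830 (np.int64(265), np.int64(290), np.int64(211), np.int64(259))
side lens 0.96 [324. 201.] 823 (np.int64(296), np.int64(347), np.int64(186), np.int64(219))
side lens 0.74 [382. 253.] 1703 (np.int64(359), np.int64(404), np.int64(218), np.int64(287))
side pin 0.6 [229. 285.] 161 (np.int64(224), np.int64(234), np.int64(274), np.int64(290))
side cradle 0.68 [173. 264.] 350 (np.int64(159), np.int64(183), np.int64(257), np.int64(274))
side rest 0.72 [321. 212.] 658 (np.int64(288), np.int64(356), np.int64(199), np.int64(228))
side vface_left 0.74 [226. 295.] 734 (np.int64(197), np.int64(247), np.int64(276), np.int64(317))
```

View pics/cropT.png

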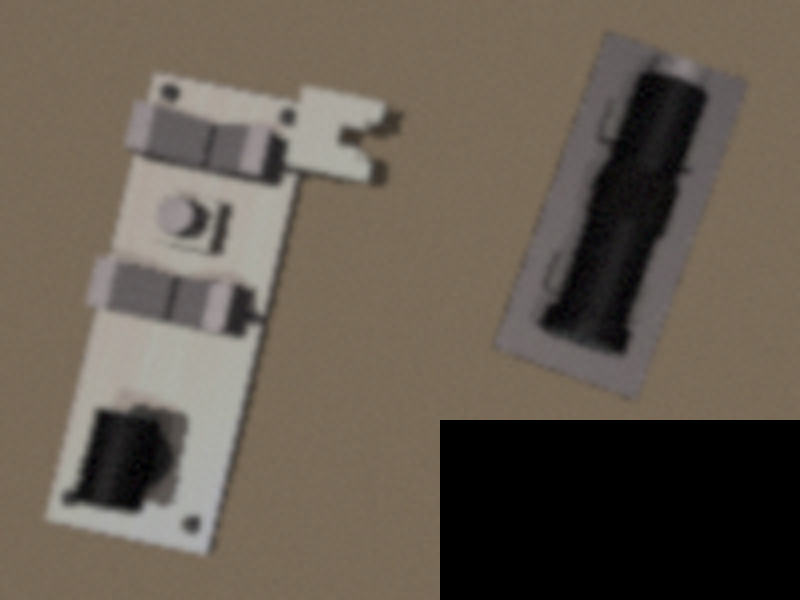

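View pics/cropS.png

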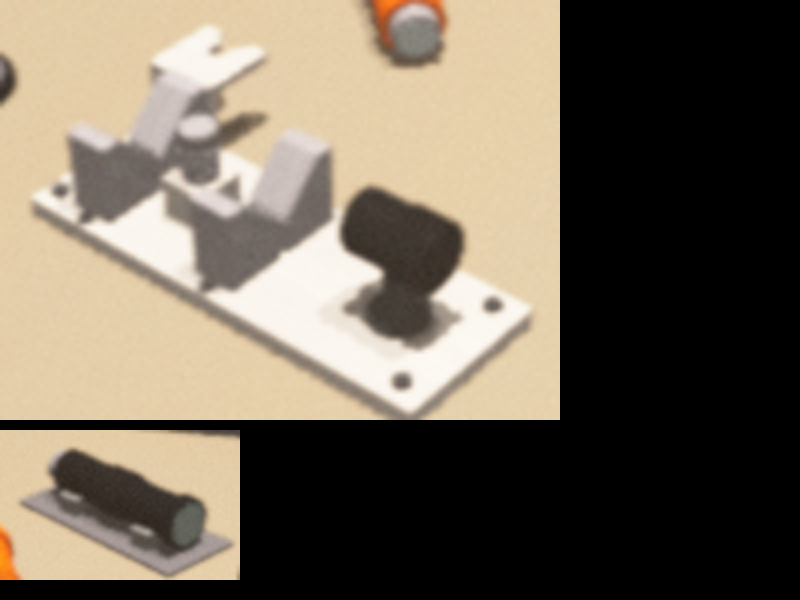

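The crop confirms the black lens in the grey rest: front rim at the lower end (about 357,237), silver rear at the top (about 380,172). Next I'll fit the cradle, rest and lens poses from hand-read corners in both views and overlay them to check.

```bash
cat > h.py <<'E'
import numpy as np, cv2
from workcell import env
from scipy.optimize import least_squares
CI={n:env.camera_info(n) for n in ("top","side")}
def proj(n,P):
    c=CI[n]; P=np.atleast_2d(np.asarray(P,float)); q=P@c["camera_from_world"][:3,:3].T+c["camera_from_world"][:3,3]
    return np.c_[c["fx"]*q[:,0]/q[:,2]+c["cx"], c["fy"]*q[:,1]/q[:,2]+c["cy"]]
def back(n,uv,z):
    c=CI[n];M=c["camera_from_world"];R,t=M[:3,:3],M[:3,3]
    d=R.T@np.array([(uv[0]-c["cx"])/c["fx"],(uv[1]-c["cy"])/c["fy"],1]);o=-R.T@t
    return o+d*(z-o[2])/d[2]
def W(pose,P):
    x,y,a=pose;P=np.atleast_2d(np.asarray(P,float));c,s=np.cos(a),np.sin(a)
    return np.c_[x+c*P[:,0]-s*P[:,1],y+s*P[:,0]+c*P[:,1],P[:,2]]
def box(x0,x1,y0,y1,z): return [[x0,y0,z],[x1,y0,z],[x1,y1,z],[x0,y1,z],[x0,y0,z]]
CR=[box(-175,80,-46,46,12),box(-56,-30,-37,37,58),box(30,56,-37,37,58),box(40,84,-91,-46,46),box(-14,14,-14,14,36),
 [[30,-26,58],[30,0,32],[30,26,58]],[[-30,-26,58],[-30,0,32],[-30,26,58]],[[-56,-26,58],[-56,0,32],[-56,26,58]],
 [[10*np.cos(t),10*np.sin(t),66] for t in np.linspace(0,6.3,20)],
 [[-107,17*np.cos(t),60+17*np.sin(t)] for t in np.linspace(0,6.3,20)]]
RE=[box(-95,95,-42,42,4)]
def circ(x,r,z): return [[x,r*np.cos(t),z+r*np.sin(t)] for t in np.linspace(0,6.3,24)]
LE=[circ(-82,24,30),circ(-68,24,30),circ(-14,22.3,30),circ(14,22.3,30),circ(68,20,30),circ(80,15,30)]
def overlay(n,items,im,crop,s,fn):
    x0,x1,y0,y1=crop
    a=cv2.resize(im[y0:y1,x0:x1],None,fx=s,fy=s,interpolation=cv2.INTER_CUBIC)
    for pose,L in items:
        for p in L:
            q=(proj(n,W(pose,p))-[x0,y0]+.5)*s-.5
            cv2.polylines(a,[np.round(q).astype(int)],False,(0,0,255),1)
    cv2.imwrite(fn,a)
E
cat > fit.py <<'E'
from h import *
T=lambda u,v:((u+.5)/4-.5+115,(v+.5)/4-.5+150)
S=lambda u,v:((u+.5)/4-.5+180,(v+.5)/4-.5+245)
obs=[("top",(80,46,12),T(153,73)),("top",(-175,46,12),T(46,519)),("top",(-175,-46,12),T(210,552)),
("top",(84,-46,46),T(303,86)),("top",(84,-91,46),T(387,101)),("top",(40,-91,46),T(370,181)),
("side",(-175,46,12),S(410,412)),("side",(-175,-46,12),S(530,312)),("side",(80,46,12),S(33,200))]
def f(p): return np.concatenate([proj(n,W(p[:3],P))[0]-uv-(p[3:5] if n=="top" else p[5:7]) for n,P,uv in obs]+[p[3:]*.5])
b=back("top",T(184,215),66);print("pin from top",b)
r=least_squares(f,[b[0],b[1],-.2,0,0,0,0]);print(r.x,np.degrees(r.x[2]));print(np.round(r.fun.reshape(-1,2)[:9],1))
for cam in ("top","side"):
    def g(p): return np.concatenate([proj(n,W(p,P))[0]-uv for n,P,uv in obs if n==cam])
    q=least_squares(g,r.x[:3]);print(cam,q.x)
C=r.x[:3]
T2=lambda u,v:((u-440+.5)/4-.5+320,(v+.5)/4-.5+155)
ob2=[((95,42,4),T2(608,32)),((95,-42,4),T2(747,78)),((-95,42,4),T2(496,346)),((-95,-42,4),T2(635,398))]
g=lambda p:np.concatenate([proj("top",W(p,P))[0]-uv for P,uv in ob2])
b=back("top",(366,205),30)
R=least_squares(g,[b[0],b[1],-.3]);print("rest",R.x,R.fun.round(1))
# lens: front mid & rear mid
fr=back("top",T2(586,338),30);re=back("top",T2(680,62),30);print("lens ends",fr,re,np.linalg.norm(fr-re))
np.save("pose.npy",np.array([C,R.x]))
t=cv2.imread("pics/top0.png");s=cv2.imread("pics/side0.png")
overlay("top",[(C,CR)],t,(115,225,150,300),4,"pics/o1.png")
overlay("side",[(C,CR)],s,(180,320,245,350),5,"pics/o2.png")
L=R.x
overlay("top",[(R.x,RE),(L,LE)],t,(320,410,155,260),5,"pics/o3.png")
overlay("side",[(R.x,RE),(L,LE)],s,(280,365,175,235),6,"pics/o4.png")
E
python3 fit.py
```

```text
pin from top [563.95364209 216.81001163  66.        ]
[ 5.65928388e+02  2.21083741e+02 -2.01929770e-01 -3.34796527e-02
 -4.16178376e-01  2.24319894e-02 -1.31836980e+00] -11.569723581600092
[[ 0.6 -0.7]
 [-0.1  0.2]
 [-0.2  0.8]
 [ 0.5 -0.4]
 [-0.2  0.1]
 [-0.5 -0.2]
 [ 0.   0.6]
 [ 0.7 -0.6]
 [-0.7 -0.3]]
top [ 5.64931035e+02  2.21006852e+02 -1.99740054e-01]
side [ 5.63984787e+02  2.23844801e+02 -2.07644489e-01]
rest [ 5.65433950e+02 -2.23124439e+02 -3.44299301e-01] [-0.3 -0.7  0.3  0.4 -0.6  0.1  0.6  0.2]
lens ends [ 493.64334637 -198.77487078   30.        ] [ 645.17651047 -251.48851453   30.        ] 160.4401073828423
```

Run:
```python
import cv2,numpy as np
a=cv2.imread("pics/o1.png");b=cv2.imread("pics/o3.png")
c=np.zeros((600,800,3),np.uint8)
b=cv2.resize(b,None,fx=.77,fy=.77)
c[:600,:440]=a[:600];c[:b.shape[0],445:445+b.shape[1]]=b;cv2.imwrite("pics/o13.png",c)
```

```text
(no output)
```

View pics/o13.png

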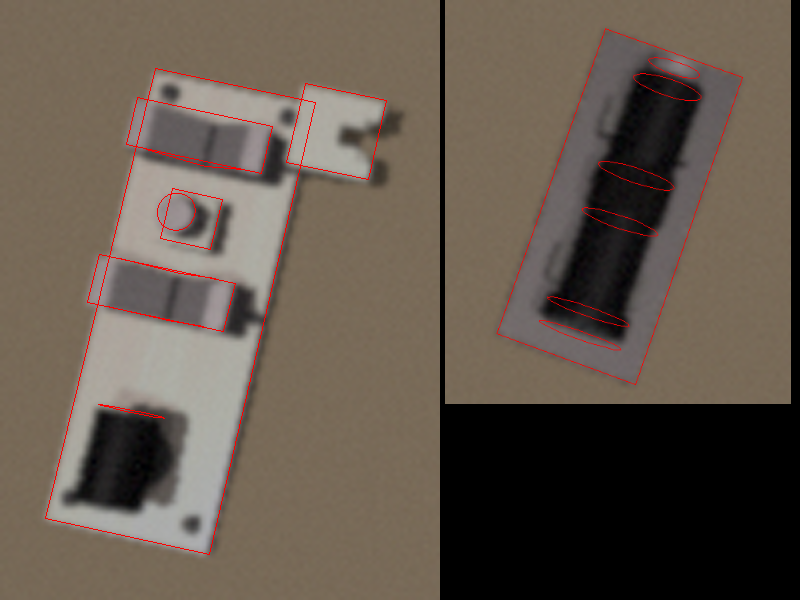

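View pics/o2.png

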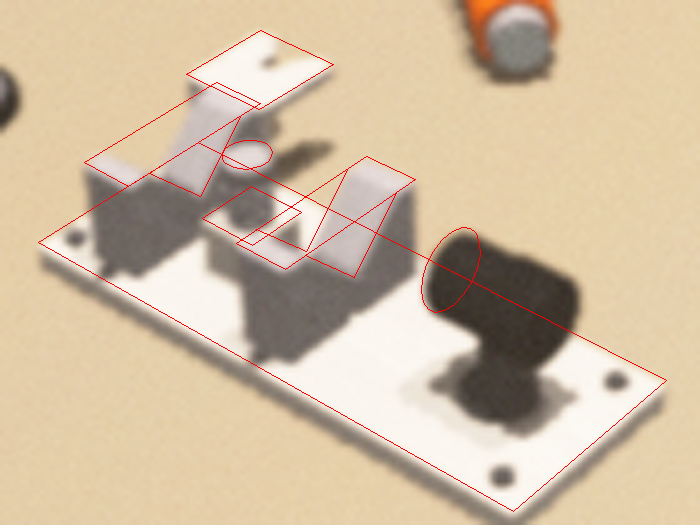

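View pics/o4.png

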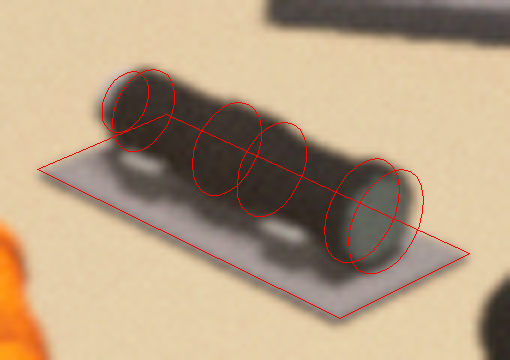

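Both overlays fit to about a pixel. The cradle is at about (565.5, 221), -11.5°. The lens is about 5 mm rear of the rest's middle. First I'll go to above the pin.

```bash
python3 -m handwheel '[[1,[-27.6,0,-27],[0,0,0]],[1,[-27.6,0,-27],[0,0,0]],[1,[-27.6,0,-27],[0,0,0]],[1,[-27.6,0,-27],[0,0,0]],[1,[-27.6,0,-27],[0,0,0]],[1,[-27.6,0,-27],[0,0,0]],[1,[-27.6,0,-27],[0,0,0]],[1,[-27.6,0,-27],[0,0,0]],[1,[-27.6,0,-27],[0,0,0]],[1,[-27.6,0,-27],[0,0,0]]]' 10
python3 -m handwheel '[[1,[-27.6,0,-27],[0,0,0]],[1,[-27.6,0,-27],[0,0,0]],[1,[-27.6,0,-27],[0,0,0]],[1,[-27.6,0,-27],[0,0,0]],[1,[-27.6,0,-27],[0,0,0]],[1,[-27.6,0,-27],[0,0,0]],[1,[-27.6,0,-27],[0,0,0]],[1,[-27.6,0,-27],[0,0,0]],[1,[-27.6,0,-27],[0,0,0]],[1,[-27.6,0,-27],[0,0,0]]]'
python3 -m handwheel '[[1,[-27.6,0,-27],[0,0,0]],[1,[-27.6,0,-27],[0,0,0]],[1,[0,0,0],[0,-7.1,0]],[1,[0,0,0],[0,-7.1,0]],[1,[0,0,0],[0,-7.1,0]],[1,[0,0,0],[0,-7.1,0]],[1,[0,0,0],[0,-7.1,0]],[1,[0,0,0],[0,-7.1,0]],[1,[0,0,0],[0,-7.1,0]],[1,[0,0,0],[0,-7.1,0]]]'
python3 -m handwheel '[[1,[0,6,0],[0,-7.1,0]],[1,[0,6,0],[0,-7.1,0]],[1,[0,6,0],[0,-7.1,0]],[1,[0,6,0],[0,-7.1,0]],[1,[0,6,0],[0,-7.1,0]],[1,[0,6,0],[0,-7.1,0]],[1,[0,6,0],[0,-7.1,0]],[1,[0,6,0],[0,-7.1,0]],[1,[0,6,0],[0,-7.1,0]],[1,[0,6,0],[0,-7.1,0]]]'
```

```text
time_s: 1.53
ee_pos: [362.7, -193.2, 214.3]
ee_rot: [-90.0, 0.0, -160.4]
force: [0.7, 0.5, -0.1]
gripper_width: 91.3
time_s: 2.37
ee_pos: [532.3, 154.0, 214.0]
ee_rot: [-90.0, 0.0, -160.4]
force: [1.4, -0.8, 0.8]
gripper_width: 91.4
time_s: 3.2
ee_pos: [565.7, 221.4, 213.9]
ee_rot: [-90.0, -0.0, -103.3]
force: [-0.8, -0.3, -0.3]
gripper_width: 91.3
time_s: 4.03
ee_pos: [565.7, 221.4, 153.6]
ee_rot: [-90.0, -0.0, -32.3]
force: [0.4, -0.4, 0.2]
gripper_width: 91.0
```

```bash
python3 -m handwheel '[[0.5,[0,5,0],[0,-7,0]],[0.5,[0,5,0],[0,-7,0]],[0.5,[0,5,0],[0,-6.75,0]],[0.5,[0,5,0],[0,0,0]],[0.5,[0,5,0],[0,0,0]],[0.5,[0,5,0],[0,0,0]],[0.5,[0,5,0],[0,0,0]],[0.5,[0,5,0],[0,0,0]],[0.5,[0,5,0],[0,0,0]],[0.5,[0,0,0],[0,0,0]]]'
python3 - <<'E'
from h import *
st=env.state();print(st["ee_pos"],st["ee_rot"],st["qpos"])
C=np.load("pose.npy")[0]
for n,cr in (("top",(115,255,150,280)),("side",(160,320,220,350))):
    f=np.ascontiguousarray(env.grab_frame(n)[:,:,::-1]); cv2.imwrite(f"pics/{n}1.png",f)
    p=st["ee_pos"]; tool=((0,0,0),[[p-[0,20,0],p+[0,20,0]],[p,p+[0,0,60]]])
    overlay(n,[(C,CR),tool],f,cr,4,f"pics/a_{n}1.png")
E
```

```text
time_s: 4.87
ee_pos: [565.1, 221.1, 107.7]
ee_rot: [-90.1, 0.1, -11.9]
force: [-0.2, 0.3, 1.0]
gripper_width: 45.9
[565.05439553 221.14057762 107.68054913] [-90.07118496   0.09942886 -11.89287798] [ 2.02915448e+01  2.58753372e+01  9.39774747e+01 -8.39068830e-03
  6.02692552e+01 -5.78114701e+01]
```

View pics/a_top1.png

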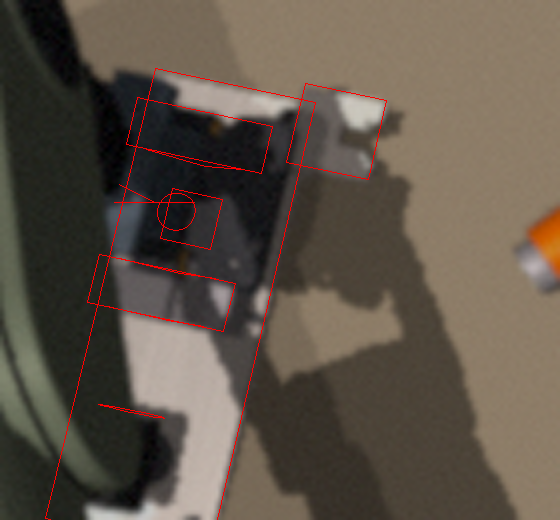

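View pics/a_side1.png

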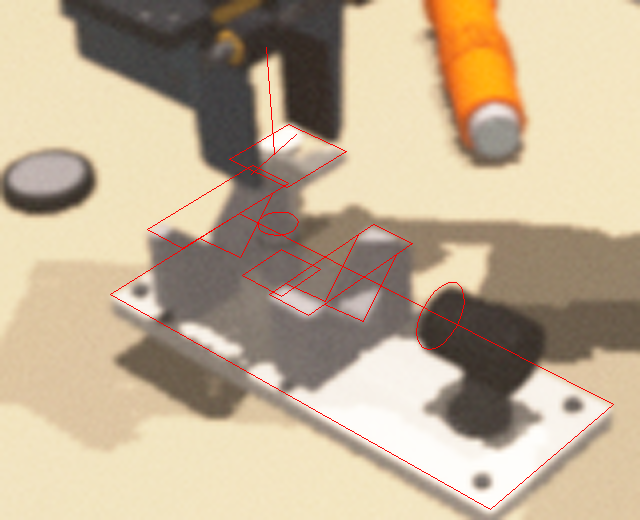

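Run:
```python
from h import *
C=np.load("pose.npy")[0]
overlay("top",[(C,[CR[4],CR[8]])],cv2.imread("pics/top0.png"),(140,190,180,230),12,"pics/b1.png")
overlay("side",[(C,[CR[4],CR[8]])],cv2.imread("pics/side0.png"),(205,265,260,310),12,"pics/b2.png")
```

```text
(no output)
```

View pics/b1.png

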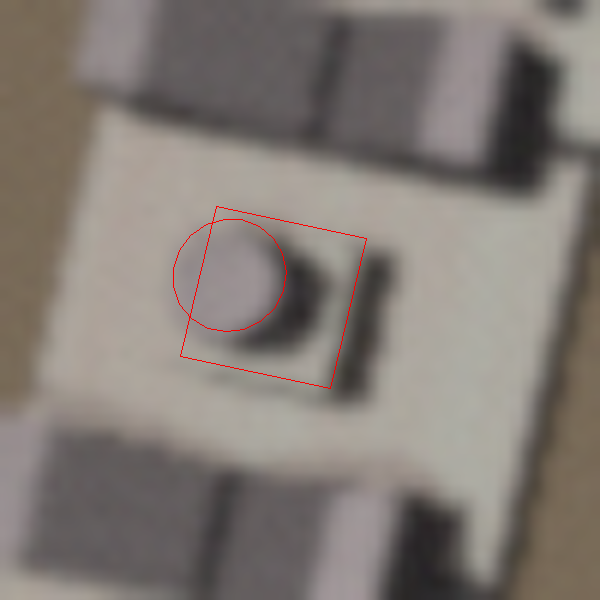

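View pics/b2.png

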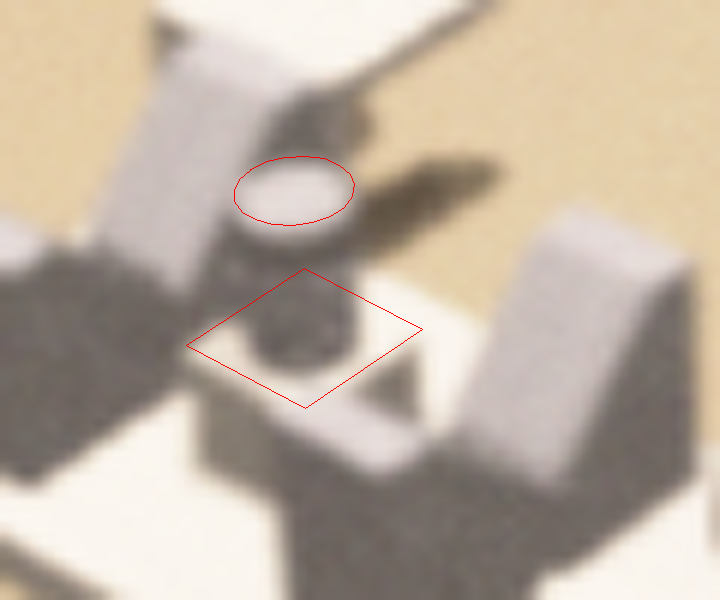

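```bash
python3 -m handwheel '[[0.5,[0,8,0],[0,0,0]],[0.5,[0,8,0],[0,0,0]],[0.5,[0,8,0],[0,0,0]],[0.5,[0,8,0],[0,0,0]],[0.5,[0,8,0],[0,0,0]],[0.5,[0,8,0],[0,0,0]],[0.5,[0,8,0],[0,0,0]],[0.5,[0,6,0],[0,0,0]],[0.5,[0,4,0],[0,0,0]],[0.5,[0,0,0],[0,0,0]]]' 15
python3 -m handwheel '[[0.1,[0,0,0],[0,0,0]],[0.1,[0,0,0],[0,0,0]],[0.1,[0,0,0],[0,0,0]],[0.1,[0,0,0],[0,0,0]],[0.1,[0,0,0],[0,0,0]],[0.1,[0,0,0],[0,0,0]],[0.1,[0,0,0],[0,0,0]],[0.1,[0,0,0],[0,0,0]],[0.1,[0,0,0],[0,0,0]],[0.1,[0,0,0],[0,0,0]]]' 15
python3 - <<'E'
from h import *
st=env.state();print(st)
f=env.grab_frame("side")[:,:,::-1];cv2.imwrite("pics/s2.png",cv2.resize(f[220:330,170:310],None,fx=5,fy=5,interpolation=cv2.INTER_CUBIC))
E
```

```text
time_s: 5.8
ee_pos: [565.1, 221.2, 41.8]
ee_rot: [-90.1, 0.1, -11.9]
force: [-0.4, 0.4, -0.3]
gripper_width: 46.1
time_s: 6.63
ee_pos: [566.0, 221.7, 43.4]
ee_rot: [-90.0, -0.0, -11.9]
force: [0.2, 1.8, 3.3]
gripper_width: 19.2
{'time_s': 6.6333, 'qpos': array([ 2.02974829e+01,  2.97033079e+01,  9.80641845e+01,  7.97622555e-03,
        5.21742264e+01, -5.78399881e+01]), 'qvel': array([ 0.04362451, -0.10915229,  0.01816389, -0.09406653,  0.0405418 ,
       -0.04465908]), 'effort': array([-7.29580298e-01, -4.47813678e+01, -1.73025513e+01, -3.11034182e-01,
        1.96690061e-01, -2.59827211e-03]), 'ee_pos': array([566.04593139, 221.65921222,  43.36145375]), 'ee_rot': array([-8.99636401e+01, -4.59824382e-02, -1.18674319e+01]), 'force': array([0.19508585, 1.8325999 , 3.30350527]), 'torque': array([ 0.34087284, -0.1333697 ,  0.00964031]), 'gripper_width': 19.249936483430876}
```

View pics/s2.png

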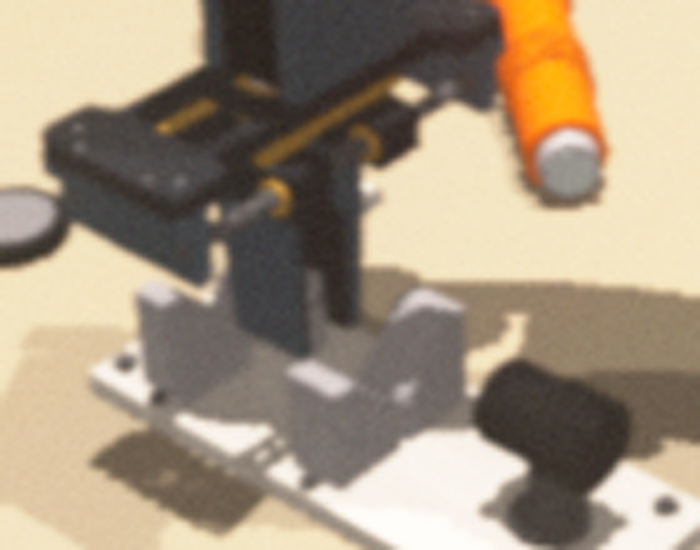

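```bash
python3 -m handwheel '[[0.1,[0,-3,0],[0,0,0]],[0.1,[0,-4,0],[0,0,0]],[0.1,[0,-6,0],[0,0,0]],[0.1,[0,-6,0],[0,0,0]],[0.1,[0,-6,0],[0,0,0]],[0.1,[0,-6,0],[0,0,0]],[0.1,[0,-6,0],[0,0,0]],[0.1,[0,-6,0],[0,0,0]],[0.1,[0,-6,0],[0,0,0]],[0.1,[0,-6,0],[0,0,0]]]' 15
python3 -m handwheel '[[0.1,[7,0,-11.5],[0,0,0]],[0.1,[7,0,-11.5],[0,0,0]],[0.1,[7,0,-11.5],[0,0,0]],[0.1,[7,0,-11.5],[0,0,0]],[0.1,[7,0,-11.5],[0,0,0]],[0.1,[7,0,-11.5],[0,0,0]],[0.1,[7,0,-11.5],[0,0,0]],[0.1,[7,0,-11.5],[0,0,0]],[0.1,[6.4,0,-12],[0,0,0]],[0.1,[0,0,0],[0,0,0]]]' 15
python3 - <<'E'
from h import *
st=env.state();print(st["time_s"],st["ee_pos"],st["ee_rot"],st["gripper_width"],st["force"])
C=np.load("pose.npy")[0]
z=st["ee_pos"][2]-42.98+36
pin=lambda x,y:[[[x+10*np.cos(t),y+10*np.sin(t),z] for t in np.linspace(0,6.3,20)],[[x,y,z],[x,y,z-22]]]
for n,cr in (("top",(130,270,140,260)),("side",(170,310,210,330))):
    f=np.ascontiguousarray(env.grab_frame(n)[:,:,::-1])
    overlay(n,[(C,[CR[0],CR[3]]+pin(62,-104))],f,cr,5,f"pics/c_{n}.png")
E
```

```text
time_s: 7.52
ee_pos: [565.6, 221.3, 98.6]
ee_rot: [-90.0, -0.0, -11.9]
force: [-0.1, 1.1, -0.8]
gripper_width: 19.6
time_s: 8.35
ee_pos: [606.3, 104.1, 97.9]
ee_rot: [-90.1, -0.0, -12.0]
force: [-0.6, 0.9, -0.7]
gripper_width: 19.4
8.35 [606.2655276  104.05436244  97.88088275] [-9.00522474e+01 -3.73572545e-02 -1.19907068e+01] 19.41506880808561 [-0.61950579  0.91196863 -0.70401907]
```

View pics/c_side.png

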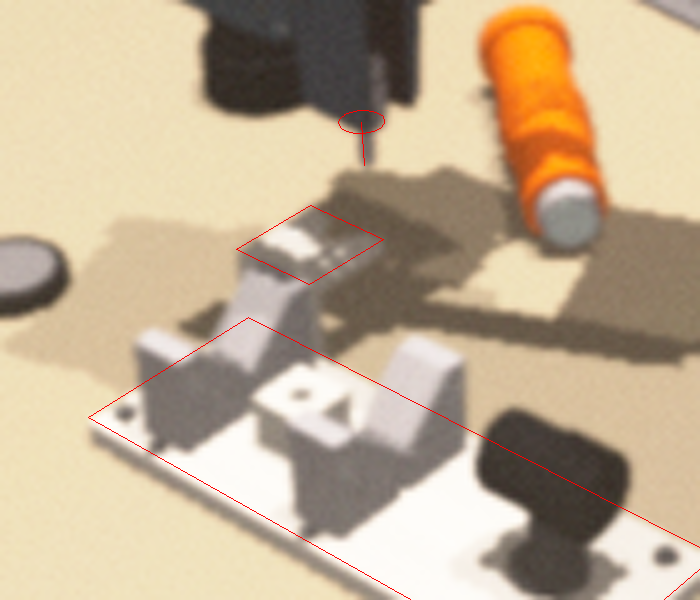

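View pics/c_top.png

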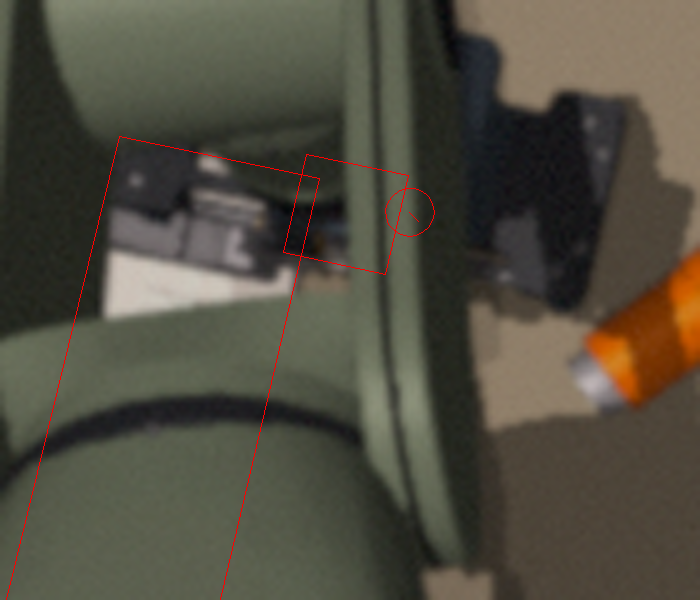

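```bash
python3 -m handwheel '[[0.1,[0,5,0],[0,0,0]],[0.1,[0,5,0],[0,0,0]],[0.1,[0,5,0],[0,0,0]],[0.1,[0,5,0],[0,0,0]],[0.1,[0,5,0],[0,0,0]],[0.1,[0,5,0],[0,0,0]],[0.1,[0,5,0],[0,0,0]],[0.1,[0,5,0],[0,0,0]],[0.1,[0,2.5,0],[0,0,0]],[0.1,[0,0,0],[0,0,0]]]' 15
python3 - <<'E'
from h import *
st=env.state();print(st["ee_pos"],st["force"])
C=np.load("pose.npy")[0]
z=48.5
pin=lambda x,y:[[[x+10*np.cos(t),y+10*np.sin(t),z] for t in np.linspace(0,6.3,20)],[[x,y,z],[x,y,z-22]]]
f=np.ascontiguousarray(env.grab_frame("side")[:,:,::-1])
overlay("side",[(C,[CR[3]]+pin(62,-104))],f,(210,270,230,290),10,f"pics/d1.png")
E
```

```text
time_s: 9.28
ee_pos: [604.9, 106.7, 54.6]
ee_rot: [-90.0, 0.1, -11.9]
force: [0.8, -0.0, -0.1]
gripper_width: 19.2
[604.93537946 106.72803839  54.59534862] [ 0.81208842 -0.04231988 -0.09807932]
```

View pics/d1.png

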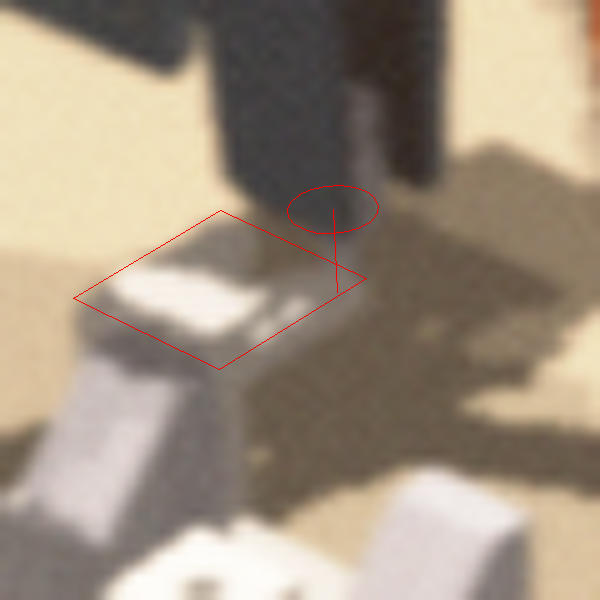

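```bash
python3 -m handwheel '[[0.1,[0,0,3.3],[0,0,0]],[0.1,[0,0,3.3],[0,0,0]],[0.1,[0,0,3.3],[0,0,0]],[0.1,[0,0,3.3],[0,0,0]],[0.1,[0,0,3.3],[0,0,0]],[0.1,[0,0,3.3],[0,0,0]],[0.1,[0,0,3.3],[0,0,0]],[0.1,[0,0,3],[0,0,0]],[0.1,[0,0,2],[0,0,0]],[0.1,[0,0,0],[0,0,0]]]' 15
python3 - <<'E'
from h import *
st=env.state();print(st["ee_pos"],st["force"],st["torque"])
C=np.load("pose.npy")[0]
z=48.5
pin=lambda x,y:[[[x+10*np.cos(t),y+10*np.sin(t),z] for t in np.linspace(0,6.3,20)],[[x,y,z],[x,y,z-22]]]
f=np.ascontiguousarray(env.grab_frame("side")[:,:,::-1])
overlay("side",[(C,[CR[3]]+pin(62,-76))],f,(210,270,230,290),10,f"pics/d2.png")
E
```

```text
time_s: 10.17
ee_pos: [611.3, 134.8, 55.4]
ee_rot: [-90.0, -0.0, -11.8]
force: [-0.6, -0.4, -1.5]
gripper_width: 19.7
[611.29663663 134.75038122  55.41064886] [-0.55281707 -0.36360785 -1.48548356] [ 0.07913017 -0.15675305 -0.0028078 ]
```

View pics/d2.png

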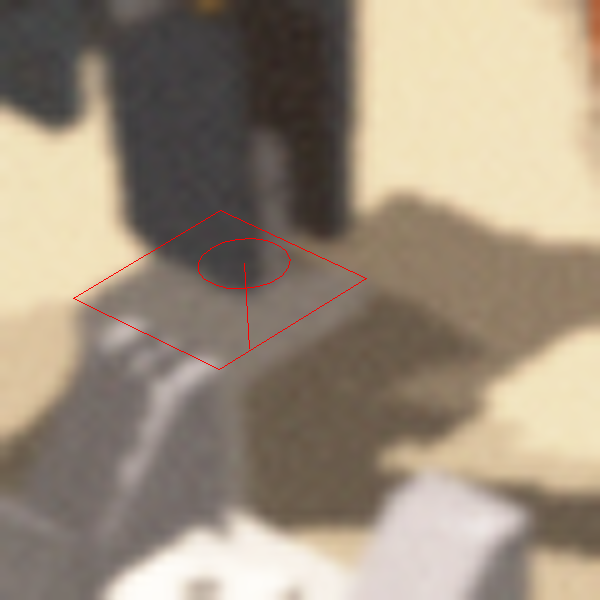

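```bash
python3 -m handwheel '[[0.1,[0,0.5,0],[0,0,0]],[0.1,[0,0.5,0],[0,0,0]],[0.1,[0,0.5,0],[0,0,0]],[0.1,[0,0.5,0],[0,0,0]],[0.1,[0,0,0],[0,0,0]],[0.1,[0,0,0],[0,0,0]],[0.28,[0,0,0],[0,0,0]],[0.3,[0,0,0],[0,0,0]],[0.35,[0,0,0],[0,0,0]],[0.4,[0,0,0],[0,0,0]]]' 15
python3 -m handwheel '[[0.4,[0,0,0],[0,0,0]],[0.4,[0,0,0],[0,0,0]],[0.4,[0,-4,0],[0,0,0]],[0.4,[0,-5,0],[0,0,0]],[0.4,[0,-8,0],[0,0,0]],[0.4,[0,-10,0],[0,0,0]],[0.4,[0,-12,0],[0,0,0]],[0.4,[0,-14,0],[0,0,0]],[0.4,[0,-16,0],[0,0,0]],[0.4,[0,-16,0],[0,0,0]]]' 15
python3 - <<'E'
from h import *
st=env.state();print(st["ee_pos"],st["force"],st["torque"])
C=np.load("pose.npy")[0]
z=46
pin=lambda x,y:[[[x+10*np.cos(t),y+10*np.sin(t),z+30] for t in np.linspace(0,6.3,20)],[[x,y,z],[x,y,z-22]]]
f=np.ascontiguousarray(env.grab_frame("side")[:,:,::-1])
overlay("side",[(C,[CR[3]]+pin(62,-76))],f,(210,270,230,290),10,f"pics/d3.png")
E
```

```text
time_s: 11.05
ee_pos: [611.3, 134.3, 53.5]
ee_rot: [-90.0, -0.0, -11.9]
force: [-0.4, -0.7, -0.8]
gripper_width: 35.0
time_s: 11.88
ee_pos: [611.3, 134.3, 140.3]
ee_rot: [-90.0, -0.1, -11.9]
force: [0.2, 0.9, -0.6]
gripper_width: 36.8
[611.31667259 134.30497117 140.27172564] [ 0.1548826   0.87854176 -0.60679117] [ 0.13189449 -0.13853022 -0.01870479]
```

View pics/d3.png

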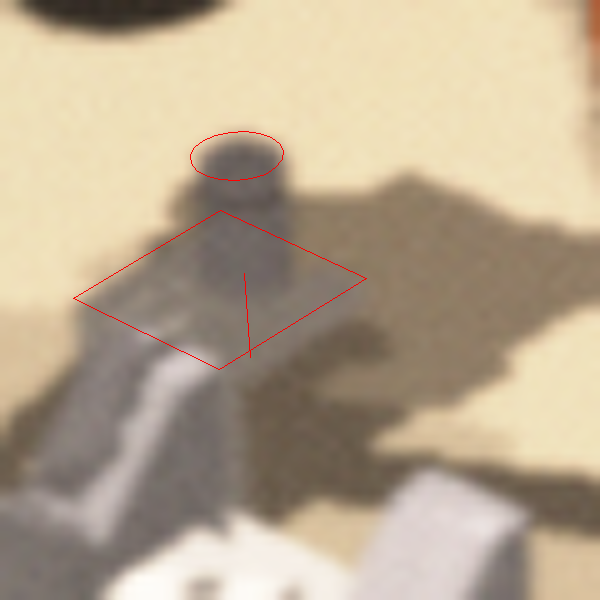

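Pin hangs upright in the notch (side px ~ (234,246)), head down on the bracket. Now off to the lens; I'll also cross-check its position from the side view.

```bash
python3 -m handwheel '[[0.8,[3.4,0,-36],[0,0,0]],[0.8,[3.4,0,-36],[0,0,0]],[0.8,[3.4,0,-36],[0,0,0]],[0.8,[3.4,0,-36],[0,0,0]],[0.8,[3.4,0,-36],[0,0,0]],[0.8,[3.4,0,-36],[0,0,0]],[0.8,[3.4,0,-36],[0,0,0]],[0.8,[3.4,0,-36],[0,0,0]],[0.8,[3.4,0,-36],[0,0,0]],[0.8,[3.4,0,-36],[0,0,0]]]' 50
python3 - <<'E'
from h import *
t=cv2.imread("pics/top0.png");s=cv2.imread("pics/side0.png")
L=(570.3,-225.5,-.338)
overlay("top",[(L,LE)],t,(335,395,160,250),8,"pics/e1.png")
overlay("side",[(L,LE)],s,(285,355,180,230),11,"pics/e2.png")
E
```

```text
time_s: 12.77
ee_pos: [570.0, -226.8, 139.1]
ee_rot: [-90.0, -0.1, -11.9]
force: [0.7, -0.4, -0.8]
gripper_width: 73.1
```

View pics/e1.png

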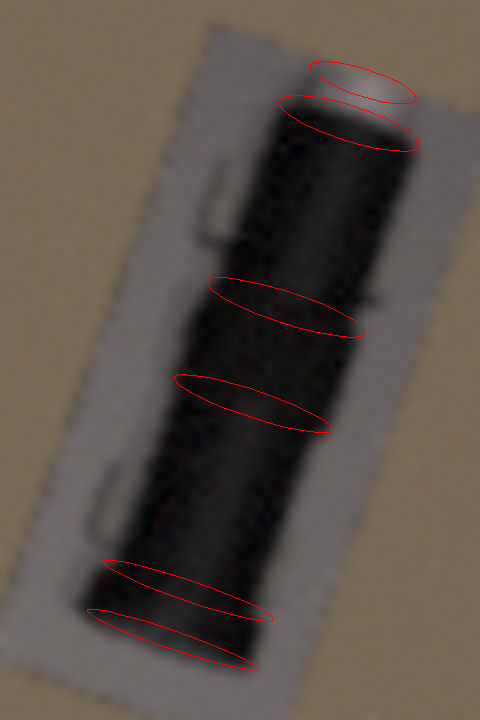

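View pics/e2.png

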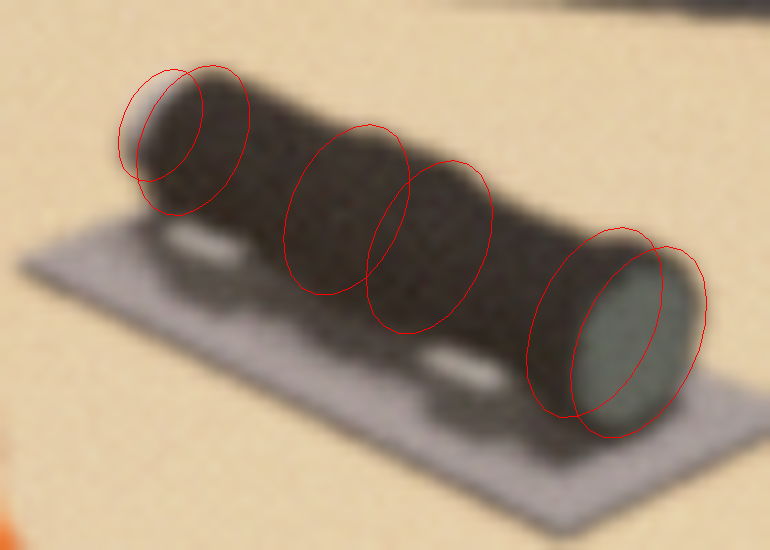

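```bash
python3 -m handwheel '[[0.85,[0,10,0],[0,3.8,0]],[0.85,[0,12,0],[0,3.8,0]],[0.85,[0,12,0],[0,0,0]],[0.85,[0,12,0],[0,0,0]],[0.85,[0,12,0],[0,0,0]],[0.85,[0,12,0],[0,0,0]],[0.85,[0,12,0],[0,0,0]],[0.85,[0,10,0],[0,0,0]],[0.85,[0,8,0],[0,0,0]],[0.85,[0,0,0],[0,0,0]]]' 50
python3 - <<'E'
from h import *
st=env.state();print(st["ee_pos"],st["ee_rot"],st["force"])
for n,cr in (("side",(270,380,150,240)),):
    f=np.ascontiguousarray(env.grab_frame(n)[:,:,::-1])
    overlay(n,[((570.3,-225.5,-.338),LE[2:4])],f,cr,6,f"pics/f1.png")
E
```

```text
time_s: 13.6
ee_pos: [569.5, -224.6, 36.9]
ee_rot: [-90.0, 0.2, -19.5]
force: [-1.0, 0.7, -0.3]
gripper_width: 77.7
[ 569.45182035 -224.61226619   36.94688436] [-89.9957198    0.16182318 -19.46785648] [-0.99026483  0.68819473 -0.316244  ]
```

View pics/f1.png

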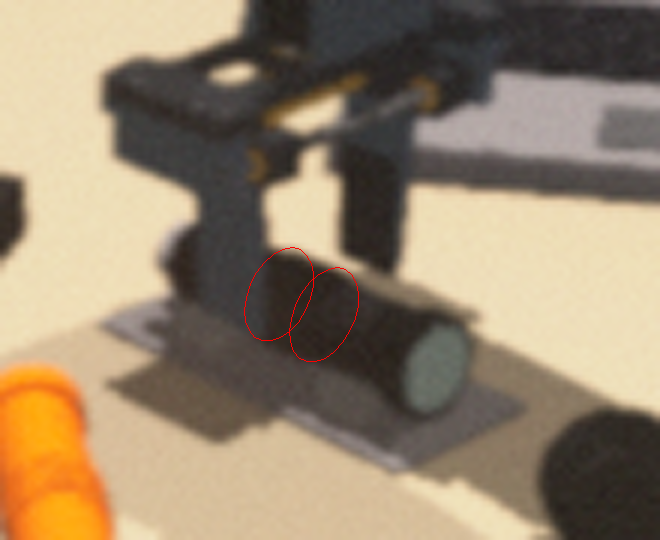

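```bash
python3 -m handwheel '[[0.85,[0,8,0],[0,0,0]],[0.85,[0,8,0],[0,0,0]],[0.85,[0,6,0],[0,0,0]],[0.85,[0,4,0],[0,0,0]],[0.85,[0,0,0],[0,0,0]],[0.4,[0,0,0],[0,0,0]],[0.4,[0,0,0],[0,0,0]],[0.4,[0,0,0],[0,0,0]],[0.4,[0,0,0],[0,0,0]],[0.4,[0,0,0],[0,0,0]]]' 20
python3 -m handwheel '[[0.3,[0,0,0],[0,0,0]],[0.3,[0,0,0],[0,0,0]],[0.3,[0,0,0],[0,0,0]],[0.3,[0,0,0],[0,0,0]],[0.3,[0,0,0],[0,0,0]],[0.3,[0,0,0],[0,0,0]],[0.3,[0,0,0],[0,0,0]],[0.3,[0,0,0],[0,0,0]],[0.3,[0,0,0],[0,0,0]],[0.3,[0,0,0],[0,0,0]]]' 45
```

```text
time_s: 14.48
ee_pos: [570.6, -225.1, 12.8]
ee_rot: [-90.0, -0.0, -19.5]
force: [0.0, 0.1, 0.6]
gripper_width: 47.3
time_s: 15.32
ee_pos: [570.7, -224.6, 12.7]
ee_rot: [-90.0, -0.0, -19.5]
force: [1.0, 4.8, 3.8]
gripper_width: 42.9
```

```bash
python3 -m handwheel '[[0.3,[0,-3,0],[0,0,0]],[0.3,[0,-6,0],[0,0,0]],[0.3,[0,-10,0],[0,0,0]],[0.3,[0,-12,0],[0,0,0]],[0.3,[0,-14,0],[0,0,0]],[0.3,[0,-15,0],[0,0,0]],[0.3,[0,-15,0],[0,0,0]],[0.3,[0,-15,0],[0,0,0]],[0.3,[0,-10,0],[0,0,0]],[0.3,[0,0,0],[0,0,0]]]' 45
python3 - <<'E'
from h import *
st=env.state();print(st["ee_pos"],st["ee_rot"],st["force"],st["torque"])
p=st["ee_pos"];L=(p[0],p[1],np.radians(-19.5))
U=[(np.array(c)+[0,0,p[2]+17.5-30]) for c in LE]
f=np.ascontiguousarray(env.grab_frame("side")[:,:,::-1])
overlay("side",[(L,U)],f,(280,380,125,215),7,f"pics/g1.png")
f=np.ascontiguousarray(env.grab_frame("top")[:,:,::-1])
overlay("top",[(L,U)],f,(330,410,140,260),5,f"pics/g2.png")
E
```

```text
time_s: 16.15
ee_pos: [571.6, -226.0, 115.2]
ee_rot: [-90.1, -0.3, -19.5]
force: [1.0, 0.7, -3.1]
gripper_width: 43.3
[ 571.63024937 -226.03996981  115.23288529] [-90.05469181  -0.29037642 -19.46761375] [ 1.0358511   0.69592307 -3.06522899] [ 0.04211595 -0.23400287 -0.04938099]
```

View pics/g1.png

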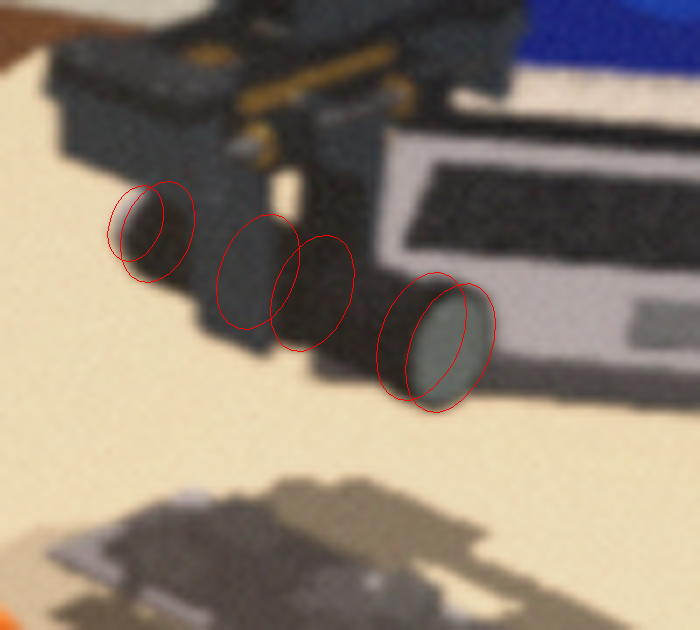

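View pics/g2.png

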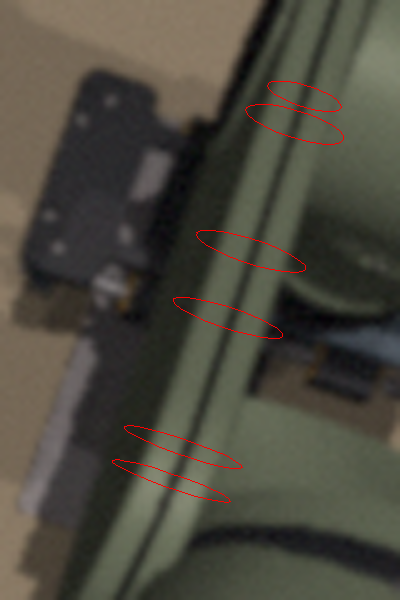

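```bash
python3 -m handwheel '[[0.3,[-6,0,16],[0,0,0]],[0.3,[-11,0,30],[0,0,0]],[0.3,[-11,0,30],[0,0,0]],[0.3,[-11,0,30],[0,0,0]],[0.3,[-11,0,30],[0,0,0]],[0.3,[-11,0,30],[0,0,0]],[0.3,[-11,0,30],[0,0,0]],[0.3,[-11,0,30],[0,0,0]],[0.3,[-11,0,30],[0,0,0]],[0.3,[-11,0,30],[0,0,0]]]' 45
python3 -m handwheel '[[0.3,[-11,0,30],[0,0,0]],[0.3,[-11,0,30],[0,0,0]],[0.3,[-11,0,30],[0,0,0]],[0.3,[-9,0,25],[0,0,0]],[0.3,[-6.6,0,18],[0,0,0]],[0.3,[0,0,0],[0,-3.9,0]],[0.3,[0,0,0],[0,-4,0]],[0.3,[0,0,0],[0,0,0]],[0.3,[0,0,0],[0,0,0]],[0.3,[0,0,0],[0,0,0]]]' 45
python3 - <<'E'
from h import *
st=env.state();print(st["ee_pos"],st["ee_rot"],st["force"],st["torque"])
C=np.load("pose.npy")[0]
p=st["ee_pos"];L=(p[0],p[1],np.radians(-11.6))
U=[(np.array(c)+[0,0,p[2]+17.5-30]) for c in LE]
f=np.ascontiguousarray(env.grab_frame("side")[:,:,::-1])
overlay("side",[(L,U),(C,CR)],f,(180,320,225,350),5,f"pics/i1.png")
E
```

```text
time_s: 17.08
ee_pos: [565.6, 80.9, 111.1]
ee_rot: [-90.1, 0.1, -19.5]
force: [0.4, -0.8, -2.2]
gripper_width: 43.0
time_s: 17.92
ee_pos: [564.9, 220.8, 111.7]
ee_rot: [-90.1, 0.1, -11.7]
force: [-0.3, 0.6, -3.1]
gripper_width: 42.7
[564.87424457 220.81136281 111.6933046 ] [-9.00522158e+01  6.35967449e-02 -1.16658927e+01] [-0.27212039  0.59319816 -3.09809736] [ 0.07704509 -0.08523571 -0.02053962]
```

View pics/i1.png

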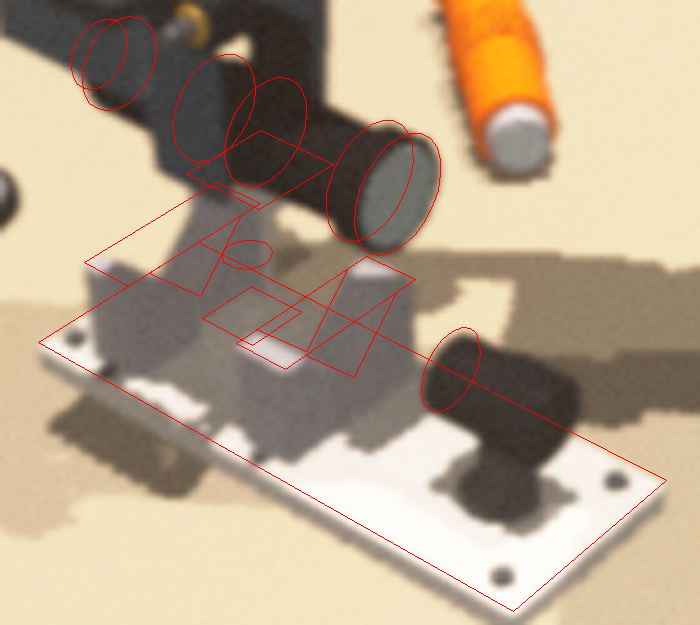

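```bash
python3 -m handwheel '[[0.3,[0,6,0],[0,0,0]],[0.3,[0,8,0],[0,0,0]],[0.3,[0,9,0],[0,0,0]],[0.3,[0,9,0],[0,0,0]],[0.3,[0,9,0],[0,0,0]],[0.3,[0,8,0],[0,0,0]],[0.3,[0,7,0],[0,0,0]],[0.3,[0,4,0],[0,0,0]],[0.3,[0,3,0],[0,0,0]],[0.3,[0,0,0],[0,0,0]]]' 45
python3 -m handwheel '[[0.3,[0,1,0],[0,0,0]],[0.3,[0,0.5,0],[0,0,0]],[0.3,[0,0.5,0],[0,0,0]],[0.3,[0,0.5,0],[0,0,0]],[0.3,[0,0.5,0],[0,0,0]],[0.3,[0,0.5,0],[0,0,0]],[0.3,[0,0.5,0],[0,0,0]],[0.3,[0,0,0],[0,0,0]],[0.3,[0,0,0],[0,0,0]],[0.3,[0,0,0],[0,0,0]]]' 45
python3 - <<'E'
from h import *
st=env.state();print(st["ee_pos"],st["ee_rot"],st["force"],st["torque"])
C=np.load("pose.npy")[0]
p=st["ee_pos"];L=(p[0],p[1],np.radians(-11.6))
U=[(np.array(c)+[0,0,p[2]+17.5-30]) for c in LE]
f=np.ascontiguousarray(env.grab_frame("side")[:,:,::-1])
overlay("side",[(L,U),(C,CR[:4])],f,(180,320,225,350),5,f"pics/j1.png")
E
```

```text
time_s: 18.8
ee_pos: [565.0, 221.1, 48.8]
ee_rot: [-90.0, 0.0, -11.6]
force: [-0.7, 0.0, -3.5]
gripper_width: 43.2
time_s: 19.63
ee_pos: [565.3, 221.2, 45.4]
ee_rot: [-90.0, -0.0, -11.6]
force: [-0.2, -0.1, -3.2]
gripper_width: 43.3
[565.26586086 221.23273803  45.4423423 ] [-9.00023429e+01 -5.42121202e-03 -1.15670296e+01] [-0.18308256 -0.14240821 -3.24852919] [ 0.12444715 -0.18493717  0.03589465]
```

View pics/j1.png

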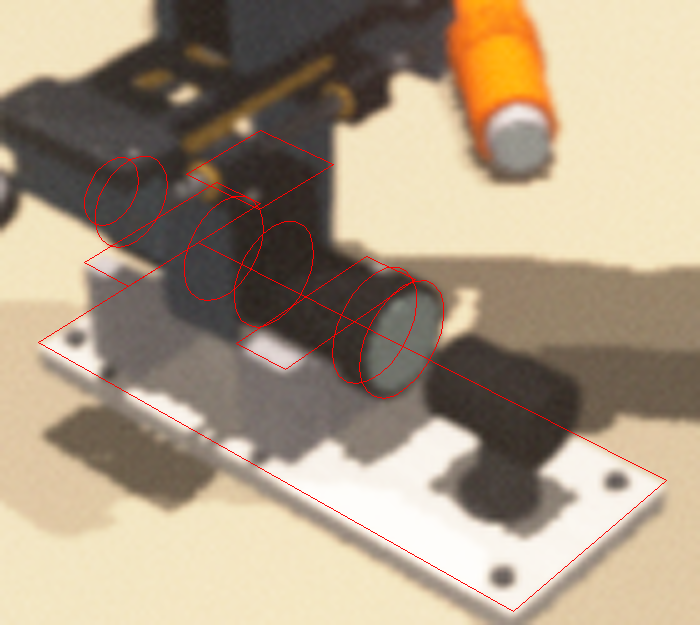

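```bash
python3 -m handwheel '[[0.3,[0,0.4,0],[0,0,0]],[0.3,[0,0.4,0],[0,0,0]],[0.3,[0,0.4,0],[0,0,0]],[0.3,[0,0.4,0],[0,0,0]],[0.3,[0,0.4,0],[0,0,0]],[0.3,[0,0,0],[0,0,0]],[0.3,[0,0,0],[0,0,0]],[0.3,[0,0,0],[0,0,0]],[0.3,[0,0,0],[0,0,0]],[0.3,[0,0,0],[0,0,0]]]' 45
```

```text
time_s: 20.52
ee_pos: [565.5, 221.5, 43.7]
ee_rot: [-90.0, -0.0, -11.6]
force: [-1.0, 1.2, 0.5]
gripper_width: 43.5
```

```bash
python3 -m handwheel '[[0.3,[0,0.2,0],[0,0,0]],[0.3,[0,0.2,0],[0,0,0]],[0.3,[0,0.2,0],[0,0,0]],[0.3,[0,0,0],[0,0,0]],[0.3,[0,0,0],[0,0,0]],[0.3,[0,0,0],[0,0,0]],[0.3,[0,0,0],[0,0,0]],[0.3,[0,0,0],[0,0,0]],[0.3,[0,0,0],[0,0,0]],[0.3,[0,0,0],[0,0,0]]]' 45
python3 -c "
from workcell import env
s=env.state();print(s['force'],s['torque'],s['ee_pos'])"
```

```text
time_s: 21.35
ee_pos: [565.6, 221.6, 43.6]
ee_rot: [-89.9, -0.1, -11.6]
force: [-2.5, 1.6, 5.1]
gripper_width: 43.3
[-2.46375865  1.62788233  5.09998661] [ 0.32213392  0.01604334 -0.01521248] [565.55789058 221.59903339  43.55130784]
```

```bash
python3 -m handwheel '[[0.3,[0,0.2,0],[0,0,0]],[0.3,[0,0.2,0],[0,0,0]],[0.3,[0,0.2,0],[0,0,0]],[0.3,[0,0.2,0],[0,0,0]],[0.3,[0,0.2,0],[0,0,0]],[0.3,[0,0,0],[0,0,0]],[0.3,[0,0,0],[0,0,0]],[0.3,[0,0,0],[0,0,0]],[0.3,[0,0,0],[0,0,0]],[0.3,[0,0,0],[0,0,0]]]' 45
python3 -c "
from workcell import env
for i in range(3):
  env.grab_frame('top'); s=env.state();print(s['time_s'],s['force'],s['torque'],s['ee_pos'])"
```

```text
time_s: 22.18
ee_pos: [565.8, 222.0, 43.1]
ee_rot: [-89.9, -0.1, -11.6]
force: [-2.4, 3.0, 7.5]
gripper_width: 43.3
22.2333 [-1.75245292  2.33989712  7.84941857] [ 0.4054056   0.1354829  -0.02913435] [565.84390314 221.97314843  43.14839182]
22.2833 [-1.61573635  1.71655713  8.10746057] [ 0.38885361  0.12676123 -0.03045456] [565.84499438 221.977565    43.10718223]
22.3333 [-1.6510739   2.89730214  7.93122967] [0.45996626 0.14861283 0.01339495] [565.87311214 221.97058507  43.12456471]
```

```bash
python3 -m handwheel '[[0.3,[0,0.2,0.2],[0,0,0]],[0.3,[0,0.2,0.2],[0,0,0]],[0.3,[0,0.2,0.2],[0,0,0]],[0.3,[0,0.2,0],[0,0,0]],[0.3,[0,0.2,0],[0,0,0]],[0.3,[0,0.2,0],[0,0,0]],[0.3,[0,0,0],[0,0,0]],[0.3,[0,0,0],[0,0,0]],[0.3,[0,0,0],[0,0,0]],[0.3,[0,0,0],[0,0,0]]]' 45
python3 - <<'E'
from h import *
C=np.load("pose.npy")[0]
f=np.ascontiguousarray(env.grab_frame("side")[:,:,::-1])
U=[(np.array(c)+[0,0,30]) for c in LE]
overlay("side",[(C,U),(C,CR[:4])],f,(180,320,225,350),5,f"pics/k1.png")
g=np.ascontiguousarray(env.grab_frame("top")[:,:,::-1])
overlay("top",[(C,U)],g,(110,230,140,280),4,f"pics/k2.png")
for i in range(3):
  env.grab_frame('top'); s=env.state();print(s['time_s'],s['force'],s['torque'],s['ee_pos'],s['ee_rot'])
E
```

```text
time_s: 23.17
ee_pos: [566.0, 222.2, 42.8]
ee_rot: [-89.9, -0.1, -11.5]
force: [-2.5, 1.2, 13.5]
gripper_width: 43.2
23.3167 [-3.21471722  1.76239568 12.8362235 ] [0.1487724  0.41065069 0.10819253] [566.03169851 222.23072026  42.83215815] [-89.92371805  -0.12006256 -11.54781929]
23.3667 [-4.09208115  0.51030296 12.28881365] [0.16810237 0.3549536  0.14127279] [566.02633052 222.22237815  42.81856937] [-89.9221425   -0.11793254 -11.55323004]
23.4167 [-3.04508613  1.4757355  12.34345118] [0.20093307 0.40508703 0.111794  ] [566.00162934 222.23382036  42.80142427] [-89.92504899  -0.11599688 -11.54989797]
```

View pics/k1.png

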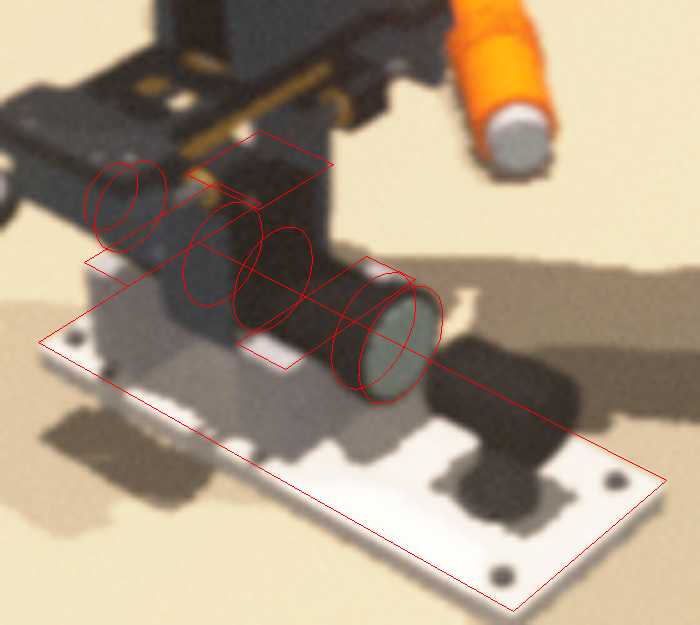

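View pics/k2.png

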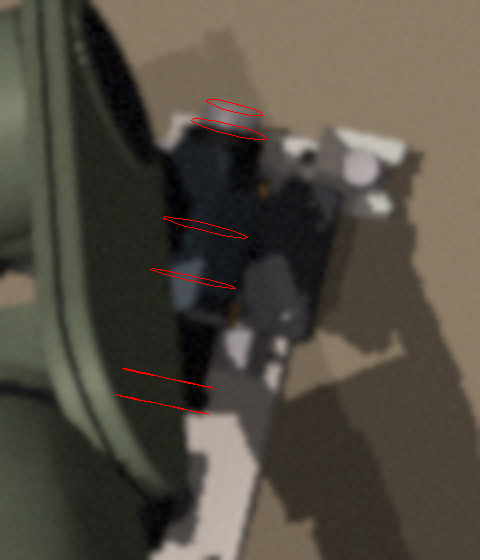

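```bash
python3 -m handwheel '[[0.3,[0,0,0.2],[0,0,0]],[0.3,[0,0,0.2],[0,0,0]],[0.3,[0,0,0],[0,0,0]],[0.3,[0,0,0],[0,0,0]],[0.3,[0,0,0],[0,0,0]],[0.3,[0,0,0],[0,0,0]],[0.3,[0,0,0],[0,0,0]],[0.3,[0,0,0],[0,0,0]],[0.3,[0,0,0],[0,0,0]],[0.3,[0,0,0],[0,0,0]]]' 45
python3 - <<'E'
from h import *
F=[];P=[]
for i in range(6):
  env.grab_frame('top'); s=env.state();F.append(s['force']);P.append(s['ee_pos'])
print(s['time_s'],np.mean(F,0),np.mean(P,0),s['torque'],s['ee_rot'])
for l in ("pin","lens"):
  for n in ("top","side"):
    env.grab_frame(n); print(n,l,[(round(d["p"],2),np.round(d["location"])) for d in env.masks_of(n,l)])
E
```

```text
time_s: 24.25
ee_pos: [566.1, 222.3, 42.8]
ee_rot: [-90.0, -0.1, -11.5]
force: [-3.0, 0.6, 13.0]
gripper_width: 42.8
24.55 [-3.26985788  0.39840139 12.65954255] [566.04817156 222.29392121  42.76087265] [0.03456732 0.40132775 0.12083603] [-89.96106107  -0.11502473 -11.52742717]
top pin [(0.7, array([163., 250.]))]
side pin [(0.7, array([260., 315.]))]
top lens [(0.91, array([279., 196.])), (0.76, array([163., 176.])), (0.56, array([289., 314.]))]
side lens [(0.89, array([246., 286.])), (0.73, array([380., 253.])), (0.62, array([277., 234.]))]
```

Run:
```python
from h import *
C=np.load("pose.npy")[0]
g=np.ascontiguousarray(env.grab_frame("top")[:,:,::-1])
h=[[62+10*np.cos(t),-76+10*np.sin(t),76] for t in np.linspace(0,6.3,20)]
overlay("top",[(C,[h,CR[3]])],g,(170,230,160,210),12,"pics/l1.png")
cv2.imwrite("pics/l2.png",g)
```

```text
(no output)
```

View pics/l1.png

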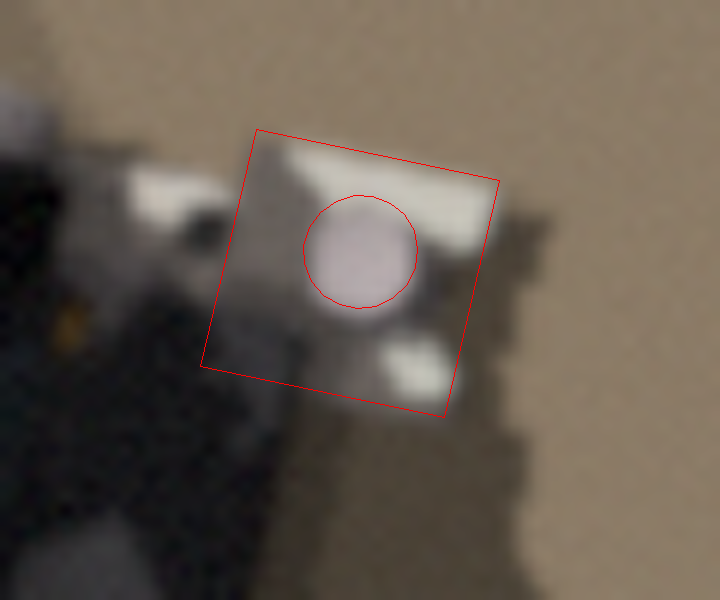

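View pics/l2.png

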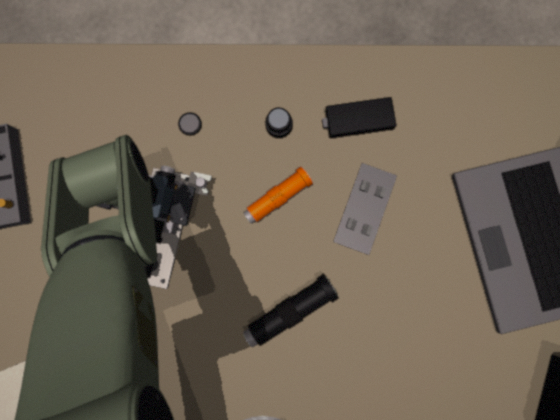

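The pin head sits on the expected parking circle (top px about 200,181). The bystanders are where they were at the start. The push is steady at about 12.7 N measured plus the lens's weight, so I'm handing in.

```bash
python3 -c "
from workcell import env
print(env.job_done()); s=env.state(); print(s['time_s'],s['force'],s['ee_pos'])"
```

```text
the job is handed in; nothing more can be done
None
the job is handed in; nothing more can be done
```

I handed the job in at about 25 s, with the pin parked in the bracket notch and the lens held pressed into the V-blocks. No verdict is reported.

**Pin:** I drew it from its bore, slid it into the notch from the open side and let it go. The last top picture showed its head within about 1 mm of the parking point, and the side view after release showed it upright on the bracket.

**Lens:** I took the black lens from the rest, the smaller of the two black ones, by its band and laid it in the V with its front toward the source. I finished holding it with a 45 N grip.
- **Push:** the wrist read about 12.7 N upward. With the lens's weight of about 3.2 N, that is roughly 16 N on the V.
- **Seating:** tool height matches a seated barrel to within 0.1 mm. A 0.4 mm sideways nudge moved the tool only 0.06 mm, so both flanks are loaded. Sideways force is near zero, about -0.3 N.

**Bystanders:** the top view showed all three where they started.

**Checks that disagreed or were weak:**
- The network looking for "pin" gave wrong spots at the end, (163,250) in the top view and (260,315) in the side view. I went by the enlarged picture instead.
- The lens settled about 1 mm to +y of my camera fit, within the calibration error.
- A small force of about -3 N along the lens axis remained.
- I could only infer the force on each flank, not measure it.

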